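Switch on the unit under its push-latch cover

ROBOT

A 6-joint arm with a two-finger parallel gripper is mounted at the origin on a cart in front of the work surface, level with it; the furniture and walls round the work are solid. World frame = base frame: x ahead of the robot, y to its left, z up, the work surface at z = 0. Lengths are in m, angles in rad, forces in N, time in s.
With the tool pointing down it reaches from about 0.225 to 0.875 m from the base axis. Payload 3.4 kg.
Tool frame: the origin (TCP) lies at the very end of the fingers, on their centre line; the grasp point (between the pads) lies 19 mm behind it; z points along the fingers, y is the line along which they close (so a half turn about z gives the same grasp; the last joint's range is limited). The gripper opens to 85 mm and grips with 20 to 120 N. Pads are 22 mm wide; open, the fingers measure 114 mm over their backs; the gripper's body (76 mm by 85 mm) begins 54 mm behind the grasp point. The pads swing forward as they close: fully open they stand 13 mm farther back than shut.
Start: joints at [-1.423, 0.276, 1.505, -0, 1.361, -0.121], TCP at [0.153, -0.554, 0.231] pointing down, gripper open.
Joint ranges: [-2.89, 2.89], [-0.75, 2.08], [0.22, 2.7], [-1.18, 4.32], [0.11, 2.71], [-2.7, 2.7]. Speed limits (rad/s): [2.57, 2.57, 3.14, 3.14, 3.14, 3.14].

INTERFACE

Orientations are given as a unit quaternion [w, x, y, z].
In Python, from rig import manip, get_image, camera_info gives the robot as it stands. The module is installed in compiled form; this text tells all that it offers.
- The arm moves only by the shell command python3 -m crank 'ROWS' [FORCE]. ROWS is a JSON object of lists of equal length, an entry for each row: "translation": the shift along the tool's x, y, z in mm, a list of three; "roll": the turn about the tool's z in rad; "fingers": the opening, from 0 (shut) to 1 (fully open). A call has 1 to 8 rows; each row shifts and turns the commanded pose from where the row before left it, along the tool's axes as they then stand; what a row does not reach is not made up. A row lasts 1/10 s, in which the tool goes at most 50 mm and 8.59 degrees, less where a joint would pass 70% of its speed; a pose out of reach is approached as far as the arm can. A call is refused whole if a number of a shift passes 50 or a number of a turn 0.15, either way. A call with a gripper value outside its range is refused whole. The fingers move at their own pace and stop on an object; FORCE is the grip in N (left out, the last holds). Time passes only in rows, so rows that do not move let the fingers close. It gives the time, the measured TCP pose, the force, the opening and the grip force at its end, in the units of the state.
- manip.get_state(): the state, without advancing time (a new reading comes with each control period).
- get_image(name): name is "scene" or "top" or "wrist"; returns the picture (420x560x3 uint8, blue, green, red); there is no depth.
- camera_info(name): a dict with "mtx" (3x3 intrinsics, pixels), "rvec" (rotation vector, rad) and "tvec" (3), from world to camera coordinates, as OpenCV has them. Camera axes: x right, y down, z forward; pixel columns grow to the right and rows downward; lengths in m; the calibration is good to about 2 mm. The wrist camera is an equidistant fisheye: a pixel r from the principal point sees the ray r / f radians off the axis. A picture is of the moment at which its call begins: read the wrist's pose just before it. camera_info takes no time and is no camera call; for the wrist camera it gives the pose at the moment of the call.
- manip.sign_off(): hands the job in; it is judged then, once.
The state is a dict: "clock": time; "qpos": joint angles; "qd": joint speeds; "effort": joint torques, N m; "position": TCP position; "ee_rot": TCP orientation; "contact_force": force on the tool from outside, world axes, zero at the start; "moment": the same for the moment, N m; "width": finger opening in m; "gripper_force": force on a finger pad.
Only numpy, scipy, OpenCV 4.12 (cv2) and the standard library are available. Lean on these libraries where they do the work, as an engineer would, in place of code of your own. Each camera call takes 0.05 s, during which the arm holds its last target. There are 200 camera calls.

TASK

Switch on the power box: press its push-latch cover so that it pops open by itself, tip the rocker switch underneath fully over by pressing down its raised left end, then press the cover down again until it latches shut. Work with the fingertips only; pick nothing up, and leave the loupe, the tube and the spool standing round the box where they are.

Things in the scene. Friction and masses are not known exactly. Their poses are not given: they have to be found in the camera images.
- switch_box: grey power box fixed to the bench, 110 (x, front to back) x 134 (y) x 50 mm high at its rim. Origin: centre of its underside; x points to its back (hinge side), -x to its front (about toward the robot), y to its left, z up. Inside the 6 mm rim (front and sides) is a deck 40 mm above the bench with the rocker switch, hidden under the cover while that is shut.
- cover_hinge (a point): middle of the cover's hinge line, fixed to the box: 38 mm behind the box's centre and 66 mm above the bench; the hinge line runs along the box's y. To fold the open cover down, push on its broad upper (back) face, forward and down; straight down on its front edge alone tends to jam against the hinge. Axes as the box's.
- cover_press (a point): place to press, moves with the cover: on its top face amid the thumb ribs, on the centre line, 66 mm from the hinge. The cover is a grey plate 82 mm (hinge to front edge) x 116 mm (along y) x 5 mm with a 7 mm skirt below its edges; latched, its top face is level, 68.5 mm above the bench. The point's axes turn with the cover (z: normal of its top face).
- cover (a joint): cover angle, rad: 0 latched and level, positive upward; a spring lifts it, open stop 1.13. Push-push latch: press the latched cover to about -0.12 (8 mm at cover_press; hard stop -0.14, 9 mm) and let go: it swings up to 1.13 within a second. Press the open cover down to the same depth and let go: it stays latched at 0; pressed anew it pops open again. A press takes about 2 to 5 N at cover_press.
- rocker_left (a point): place to press, fixed to the box: over the left (+y) half of the rocker, 32 mm in front of the box's centre, 16 mm left, 51 mm above the bench, about on the raised surface. The rocker, a black bar 22 (x) x 50 (y) x 8 mm, tips left-right about its middle (70 mm in front of the hinge line), whose top is 48 mm up. Its raised left end goes from about 52 to 44 mm above the bench.
- rocker (a joint): rocker angle, rad: 0 off (left end up), 0.32 on (left end fully down, right end up). It stays where it is left; tipping it takes about 2 to 4 N at the point and it stops hard at 0.32.
- loupe: black eye loupe, 34 mm across and 34 mm high, loose, left of the box. Origin: centre of its underside.
- tube: white plastic tube with cap, 24 mm across and 58 mm high, loose, upright, right of the box. Origin: centre of its underside.
- spool: small spool of brass wire, 28 mm across and 14 mm high, loose, behind the box. Origin: centre of its underside.

How it is judged:
By the outcome, as a careful person would: the job done as asked, in the order asked, and still so for the second after the job is handed in, with the robot touching nothing.
It also fails if it takes over 45 s, if anything falls off the work surface, if the arm or the gripper's body presses on something with over 40 N, if the wrist force passes 120 N, or if a joint passes its speed limit or range.

## Working session

There is one attempt and no reset: what is moved stays moved. The work goes in short steps, Python scripts to look and compute and a shell command to move; the robot and the scene stay as the last step left them, time stands still between calls to the robot, and variables do not carry over. Pictures are saved under pics/ and viewed, at most 10 in all, crops included, and the job is handed in when it is done.

```bash
mkdir -p pics; python3 - <<'E'
from rig import manip,get_image,camera_info
import cv2
s=manip.get_state();print(s)
a=get_image("scene");b=get_image("top")
cv2.imwrite("pics/s.png",a);cv2.imwrite("pics/t.png",b)
for n in("scene","top"):print(camera_info(n))
E
```

```text
{'clock': 0.0, 'qpos': array([-1.42297519e+00,  2.76615426e-01,  1.50613437e+00,  1.53498530e-05,
        1.36072168e+00, -1.21016928e-01]), 'qd': array([-9.11651913e-04,  1.12429832e-03, -9.36243290e-04,  9.61443661e-05,
       -2.85604211e-04,  4.97824868e-04]), 'effort': array([ 7.71495047e-05, -4.16778839e+01, -2.45804644e+01, -1.54647597e-05,
        1.09538849e-02, -8.30200548e-06]), 'position': array([ 0.15263798, -0.55381595,  0.23042758]), 'ee_rot': array([-9.39431378e-04,  9.90979135e-01,  1.34012956e-01, -5.08574902e-06]), 'contact_force': array([ 0.53678039, -0.34814578, -0.13152279]), 'moment': array([ 0.0194279 , -0.00935057, -0.02168763]), 'gripper_force': 0.0, 'width': 0.08523890336276899}
{'mtx': array([[398.1857294 ,   0.        , 275.85205977],
       [  0.        , 398.1857294 , 209.0912673 ],
       [  0.        ,   0.        ,   1.        ]]), 'rvec': array([ 1.89008244, -1.11824792,  0.62669141]), 'tvec': array([-0.38029592,  0.30776942,  0.51653255])}
{'mtx': array([[462.13840593,   0.        , 279.16614814],
       [  0.        , 462.13840593, 198.66952889],
       [  0.        ,   0.        ,   1.        ]]), 'rvec': array([ 2.20748248, -2.19085439,  0.08587303]), 'tvec': array([-0.12146442,  0.59063331,  0.8850335 ])}
```

View pics/t.png

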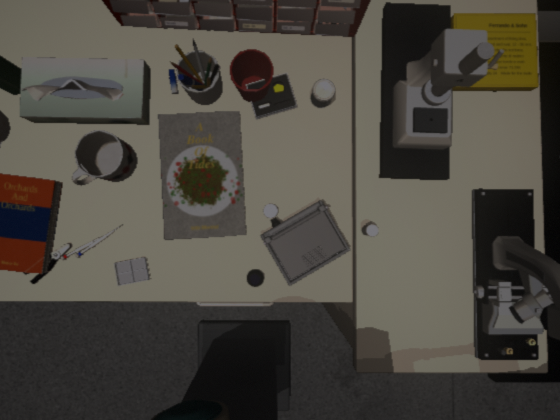

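View pics/s.png

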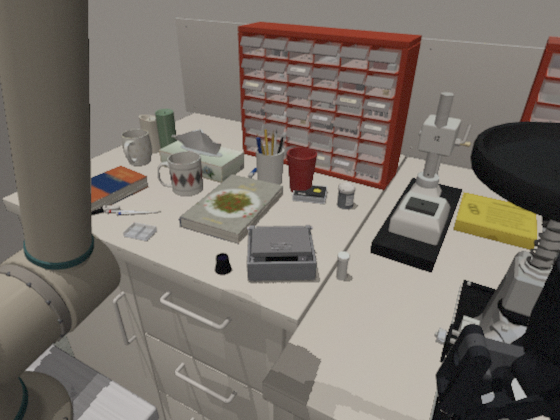

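The top view shows the box at about (305,242), with its hinge side upper-left (toward the spool at ~(271,212)). The loupe is at (255,278) and the tube at (371,230). I'll enlarge the box crop to get its corners.

```bash
cat > h.py <<'E'
import numpy as np,cv2
from rig import camera_info
def ray(name,uv,z):
    c=camera_info(name);R,_=cv2.Rodrigues(c["rvec"]);t=np.array(c["tvec"]).ravel()
    d=R.T@np.linalg.inv(c["mtx"])@np.array([uv[0],uv[1],1.]);o=-R.T@t
    return o+d*(z-o[2])/d[2]
def proj(name,P):
    c=camera_info(name);return cv2.projectPoints(np.array(P,float).reshape(-1,3),c["rvec"],c["tvec"],c["mtx"],None)[0].reshape(-1,2)
E
python3 - <<'E'
import cv2
from h import *
a=cv2.imread("pics/t.png")[190:300,240:390]
cv2.imwrite("pics/tc.png",cv2.convertScaleAbs(cv2.resize(a,None,fx=5.3,fy=5.3,interpolation=cv2.INTER_CUBIC),alpha=1.5))
print(ray("top",(305,242),.06),ray("top",(255,278),.034),ray("top",(371,230),.058),ray("top",(271,212),.014))
E
```

```text
[ 0.50876865 -0.16485958  0.06      ] [ 0.43910416 -0.07182853  0.034     ] [ 0.53185584 -0.2885041   0.058     ] [ 0.56549298 -0.10123552  0.014     ]
```

View pics/tc.png

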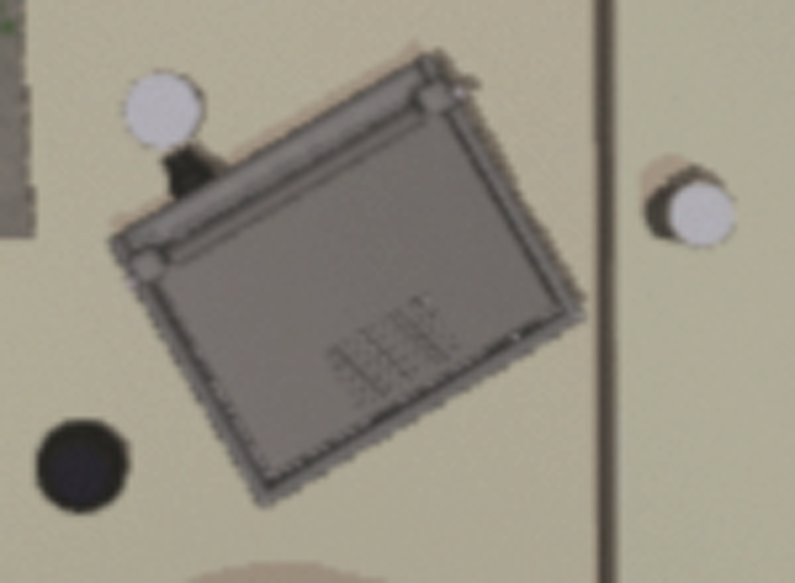

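The enlarged crop shows the rim corners at back-left (115,240), back-right (432,55), front-right (580,315) and front-left (263,500). The thumb ribs are at about (393,350).

```bash
cat >> h.py <<'E'
from rig import manip
from scipy.spatial.transform import Rotation as Ro
def Rt():
    s=manip.get_state();q=s["ee_rot"];return s,Ro.from_quat([q[1],q[2],q[3],q[0]]).as_matrix()
E
python3 - <<'E'
from h import *
f=lambda u,v,z:ray("top",((u+.5)/5.3-.5+240,(v+.5)/5.3-.5+190),z)
C=np.array([f(115,240,.05),f(432,55,.05),f(580,315,.05),f(263,500,.05)])
print(C.round(4)); 
L=np.array([[.055,.067],[.055,-.067],[-.055,-.067],[-.055,.067]])
c=C[:,:2].mean(0);H=L.T@(C[:,:2]-c);yaw=np.arctan2(H[0,1]-H[1,0],H[0,0]+H[1,1])
print([np.linalg.norm(C[i]-C[i-1]).round(4) for i in range(4)],c,yaw)
R=np.array([[np.cos(yaw),-np.sin(yaw)],[np.sin(yaw),np.cos(yaw)]])
print("resid",(C[:,:2]-c-L@R.T).round(4).tolist())
for n,p in dict(press=(-.028,0),hinge=(.038,0),rock=(-.032,.016)).items():print(n,c+R@p)
print("ribs",f(393,350,.0685))
s,T=Rt();print(T.round(3))
E
```

```text
[[ 0.5212 -0.0834  0.05  ]
 [ 0.5878 -0.1958  0.05  ]
 [ 0.4958 -0.2486  0.05  ]
 [ 0.4302 -0.1364  0.05  ]]
[np.float64(0.1054), np.float64(0.1307), np.float64(0.1061), np.float64(0.13)] [ 0.50876745 -0.16602135] 0.5286791110823978
resid [[-0.0012, -0.0029], [-0.0022, 0.0003], [0.0007, 0.003], [0.0027, -0.0004]]
press [ 0.48459018 -0.18014436]
hinge [ 0.54157947 -0.14685441]
rock [ 0.47306599 -0.16834635]
ribs [ 0.48419893 -0.18040896  0.0685    ]
[[ 0.964  0.266 -0.   ]
 [ 0.266 -0.964  0.002]
 [ 0.    -0.002 -1.   ]]
```

```bash
python3 -m crank '{"translation":[[0,0,0],[0,0,0],[0,0,0],[0,0,0],[0,0,0],[0,0,0],[0,0,0],[0,0,0]],"roll":[-0.141,-0.141,-0.141,-0.141,-0.141,-0.141,-0.141,-0.141],"fingers":[1,1,1,1,1,1,1,1]}' >/dev/null; python3 -m crank '{"translation":[[0,0,0],[0,0,0],[0,0,0],[0,0,0],[0,0,0],[20,47,0],[20,47,0],[20,47,0]],"roll":[-0.141,-0.141,-0.141,-0.141,-0.138,0,0,0],"fingers":[1,1,1,1,1,1,1,1]}' >/dev/null;  python3 -m crank '{"translation":[[20,47,0],[20,47,0],[20,47,0],[19,47,10],[18,47,20],[18,47,30],[0,0,30],[0,0,0]],"roll":[0,0,0,0,0,0,0,0],"fingers":[1,1,1,1,1,1,1,1]}'
cat >> h.py <<'E'
c=np.array([.5088,-.1660]);yaw=.5287
def box():
    s,T=Rt();d=s["position"][:2]-c
    print("t",s["clock"],"TCP box mm",np.round([1e3*(np.cos(yaw)*d[0]+np.sin(yaw)*d[1]),1e3*(-np.sin(yaw)*d[0]+np.cos(yaw)*d[1]),1e3*s["position"][2]],1),"tool y yaw",np.arctan2(T[1,1],T[0,1]).round(3),"F",s["contact_force"].round(1))
E
python3 - <<'E'
from h import *
from rig import get_image
box()
cv2.imwrite("pics/w.png",get_image("wrist"))
s=get_image("scene");cv2.imwrite("pics/s2.png",cv2.resize(s[130:330,180:440],None,fx=3,fy=3,interpolation=cv2.INTER_CUBIC))
E
```

```text
clock: 2.5
position: [0.4158, -0.2022, 0.1441]
ee_rot: [-0.005, 0.497, 0.868, 0.0]
contact_force: [-0.4, -0.5, 0.4]
width: 0.0854
gripper_force: 0.0
t 2.5 TCP box mm [-98.6  15.6 144.1] tool y yaw 0.531 F [-0.4 -0.5  0.4]
```

View pics/w.png

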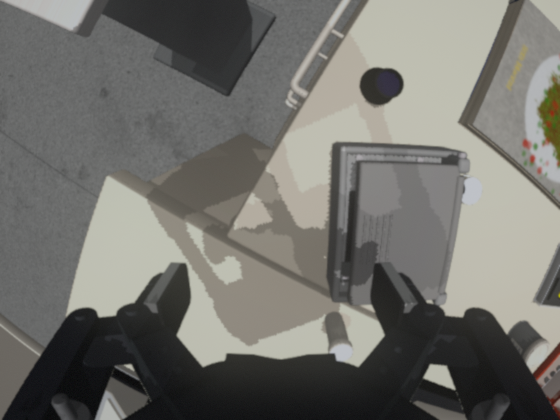

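View pics/s2.png

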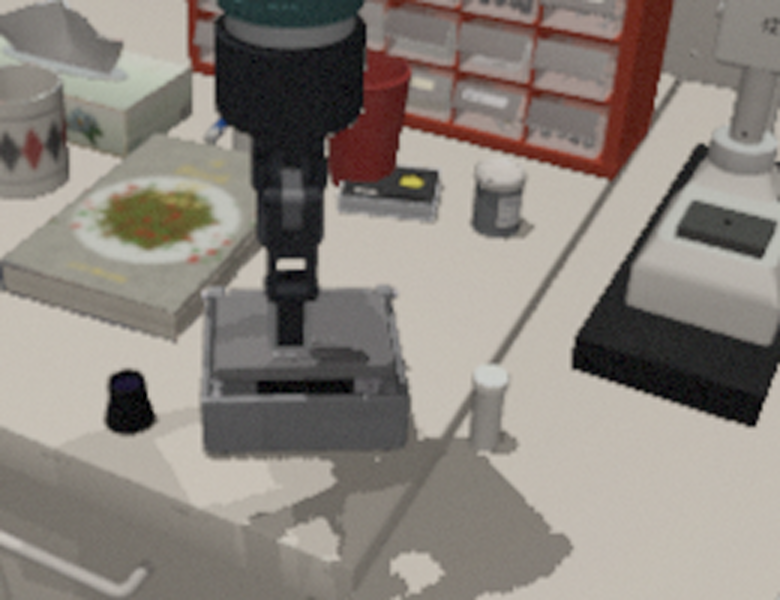

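The wrist view shows the rear finger (~(395,290)) over the cover, with the ribs at ~(375,235), and the tool squared to the box. The scene view agrees. Next I centre on the press point and go down to just above the cover.

```bash
python3 -m crank '{"translation":[[-15,20,20],[0,0,30],[0,0,22],[0,0,5],[0,0,0]],"roll":[0,0,0,0,0],"fingers":[1,1,1,1,1]}'; python3 -c "
from h import *
box()"; python3 -m crank '{"translation":[[0,0,3],[0,0,3],[0,0,3],[0,0,0]],"roll":[0,0,0,0],"fingers":[1,1,1,1]}';python3 -c "
from h import *
box()"
```

```text
clock: 3.1
position: [0.4429, -0.2095, 0.0712]
ee_rot: [0.0, 0.499, 0.867, -0.0]
contact_force: [0.8, -0.0, -0.2]
width: 0.0853
gripper_force: 0.0
t 3.1 TCP box mm [-78.8  -4.3  71.2] tool y yaw 0.526 F [ 0.8 -0.  -0.2]
clock: 3.5
position: [0.4428, -0.2082, 0.0617]
ee_rot: [0.0, 0.498, 0.867, -0.0]
contact_force: [-1.0, 0.2, 0.3]
width: 0.0852
gripper_force: 0.0
t 3.5 TCP box mm [-78.3  -3.2  61.7] tool y yaw 0.528 F [-1.   0.2  0.3]
```

```bash
python3 -m crank '{"translation":[[3,0,3],[0,0,3],[0,0,0]],"roll":[0,0,0],"fingers":[1,1,1]}'; python3 -m crank '{"translation":[[0,0,3],[0,0,0]],"roll":[0,0],"fingers":[1,1]}';python3 -m crank '{"translation":[[0,0,3],[0,0,0]],"roll":[0,0],"fingers":[1,1]}'
```

```text
clock: 3.8
position: [0.441, -0.2052, 0.0553]
ee_rot: [-0.0, 0.498, 0.867, 0.0]
contact_force: [-0.9, 0.7, 2.3]
width: 0.0857
gripper_force: 0.9
clock: 4.0
position: [0.4411, -0.2054, 0.0523]
ee_rot: [-0.0, 0.498, 0.867, 0.0]
contact_force: [-1.0, 0.8, 1.7]
width: 0.0855
gripper_force: 1.0
clock: 4.2
position: [0.4413, -0.2055, 0.0493]
ee_rot: [-0.0, 0.498, 0.867, 0.0]
contact_force: [-0.8, 1.3, 2.1]
width: 0.0852
gripper_force: 1.0
```

```bash
python3 -m crank '{"translation":[[0,0,1.5],[0,0,0]],"roll":[0,0],"fingers":[1,1]}'; python3 -m crank '{"translation":[[0,0,1],[0,0,0]],"roll":[0,0],"fingers":[1,1]}';python3 -m crank '{"translation":[[0,0,0.7],[0,0,0]],"roll":[0,0],"fingers":[1,1]}'
```

```text
clock: 4.4
position: [0.4414, -0.2056, 0.0479]
ee_rot: [0.0, 0.498, 0.867, 0.0]
contact_force: [-0.9, 1.2, 2.3]
width: 0.0856
gripper_force: 1.0
clock: 4.6
position: [0.4415, -0.2057, 0.047]
ee_rot: [0.0, 0.498, 0.867, 0.0]
contact_force: [-0.8, 0.9, 2.4]
width: 0.0853
gripper_force: 1.0
clock: 4.8
position: [0.4415, -0.2057, 0.0463]
ee_rot: [0.0, 0.498, 0.867, -0.0]
contact_force: [-0.4, 1.8, 2.1]
width: 0.0857
gripper_force: 1.0
```

Continue to the stop, where the force rises.

```bash
python3 -m crank '{"translation":[[0,0,0.7],[0,0,0]],"roll":[0,0],"fingers":[1,1]}'; python3 -m crank '{"translation":[[0,0,0.7],[0,0,0]],"roll":[0,0],"fingers":[1,1]}'
```

```text
clock: 5.0
position: [0.4415, -0.2057, 0.0457]
ee_rot: [0.0, 0.498, 0.867, 0.0]
contact_force: [0.3, 1.5, 2.7]
width: 0.0855
gripper_force: 1.3
clock: 5.2
position: [0.4416, -0.2058, 0.0456]
ee_rot: [0.0, 0.498, 0.867, 0.0]
contact_force: [-0.6, 2.2, 7.5]
width: 0.0851
gripper_force: 3.5
```

```bash
python3 -m crank '{"translation":[[0,-25,-40],[0,-40,-40],[0,0,0],[0,0,0],[0,0,0],[0,0,0],[0,0,0],[0,0,0]],"roll":[0,0,0,0,0,0,0,0],"fingers":[1,1,1,1,1,1,1,1]}'; python3 - <<'E'
from h import *
from rig import get_image
box()
s=get_image("scene");t=get_image("top")
a=cv2.resize(s[150:310,200:380],(540,480));b=cv2.resize(t[180:300,230:295+35],(400,480))
cv2.imwrite("pics/s3.png",np.hstack([a,b])[:, :800])
E
```

```text
clock: 6.0
position: [0.3893, -0.2356, 0.1195]
ee_rot: [-0.001, 0.498, 0.867, 0.0]
contact_force: [1.6, -0.5, -0.2]
width: 0.0853
gripper_force: 0.0
t 6.0 TCP box mm [-138.3    0.2  119.5] tool y yaw 0.529 F [ 1.6 -0.5 -0.2]
```

View pics/s3.png

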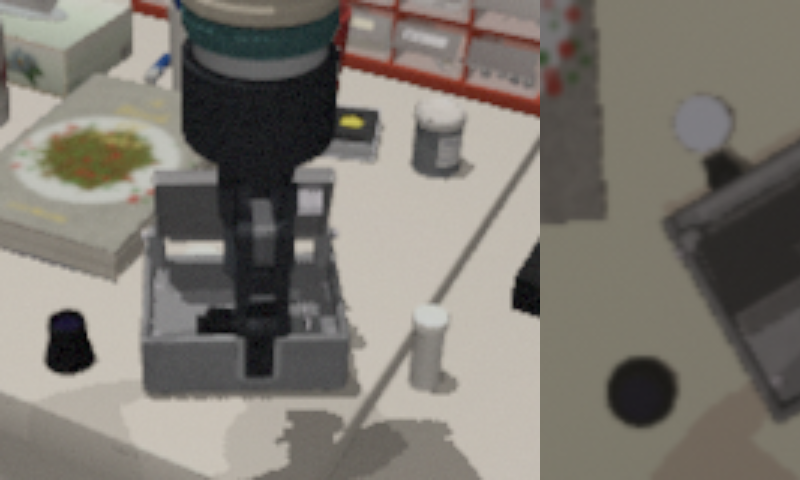

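The cover stands open, and the rocker's raised left end shows at ~(205,322) in the scene crop. Next I place the rear finger over the rocker's left half.

```bash
python3 -m crank '{"translation":[[20,27,0],[0,27,20],[0,0,30],[0,0,16],[0,0,0],[0,0,0]],"roll":[0,0,0,0,0,0],"fingers":[1,1,1,1,1,1]}'; python3 - <<'E'
from h import *
from rig import get_image
box()
w=get_image("wrist");cv2.imwrite("pics/w2.png",cv2.convertScaleAbs(cv2.resize(w[120:360,260:520],None,fx=2.4,fy=2.4,interpolation=cv2.INTER_CUBIC),alpha=1.6))
E
```

```text
clock: 6.7
position: [0.426, -0.1916, 0.0544]
ee_rot: [-0.0, 0.498, 0.867, -0.0]
contact_force: [0.2, 0.1, 0.2]
width: 0.0853
gripper_force: 0.0
t 6.7 TCP box mm [-84.5  19.7  54.4] tool y yaw 0.528 F [0.2 0.1 0.2]
```

View pics/w2.png

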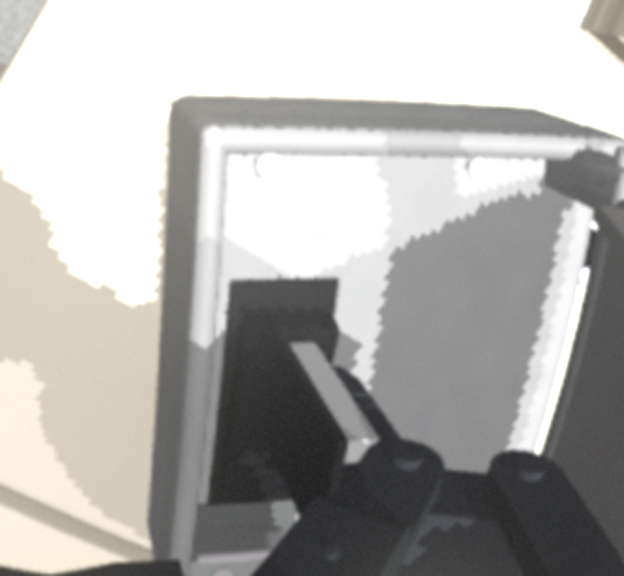

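The wrist crop shows the black rocker at (230–335, 285–500), with the fingertip at ~(305,345) above its left half. Pressing down.

```bash
python3 -m crank '{"translation":[[0,0,7],[0,0,6],[0,0,0]],"roll":[0,0,0],"fingers":[1,1,1]}'; for i in 1 ; do python3 -m crank '{"translation":[[0,0,2],[0,0,2],[0,0,0]],"roll":[0,0,0],"fingers":[1,1,1]}';python3 -m crank '{"translation":[[0,0,1.5],[0,0,0]],"roll":[0,0],"fingers":[1,1]}';  python3 -m crank '{"translation":[[0,0,1],[0,0,0]],"roll":[0,0],"fingers":[1,1]}'; done | grep -E "posit|contact"
```

```text
clock: 7.05
position: [0.4253, -0.1914, 0.0409]
ee_rot: [-0.0, 0.498, 0.867, 0.0]
contact_force: [-0.0, 0.9, -0.3]
width: 0.085
gripper_force: 0.0
position: [0.4257, -0.1914, 0.0372]
contact_force: [0.9, 0.5, 0.6]
position: [0.4257, -0.1915, 0.0357]
contact_force: [0.3, 0.0, -0.3]
position: [0.4257, -0.1915, 0.0348]
contact_force: [-0.0, 1.3, -0.1]
```

```bash
python3 - <<'E'
from h import *
from rig import get_image
box()
w=get_image("wrist");s=get_image("scene")
f=lambda a:cv2.convertScaleAbs(cv2.resize(a,(400,480),interpolation=cv2.INTER_CUBIC),alpha=2.2)
cv2.imwrite("pics/w3.png",np.hstack([f(w[150:330,320:470]),f(s[210:294,240:310])]))
E
```

```text
t 7.75 TCP box mm [-84.6  19.9  34.8] tool y yaw 0.528 F [-0.   1.3 -0.1]
```

View pics/w3.png

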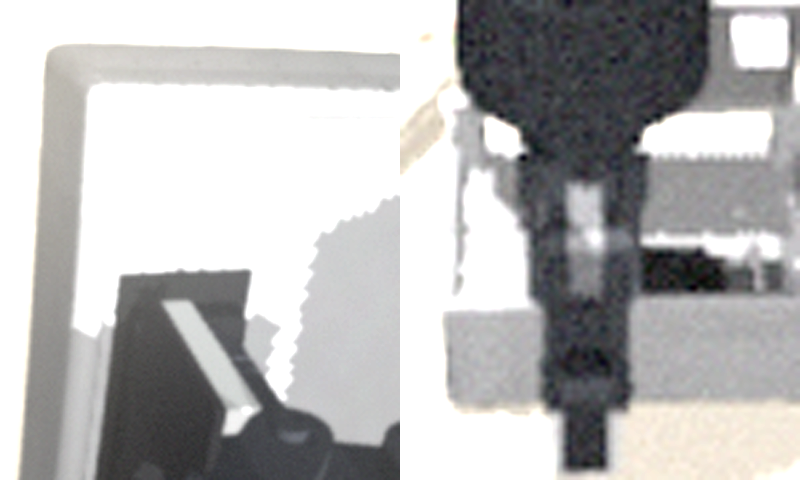

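The wrist crop shows the fingertip (~(175,305)) over the left half of the black rocker bar (115–250 wide), well inside the rim. I'll carry on down until it stops.

```bash
python3 -m crank '{"translation":[[0,0,1],[0,0,0]],"roll":[0,0],"fingers":[1,1]}' | grep -E "posi|force";python3 -m crank '{"translation":[[0,0,1],[0,0,0]],"roll":[0,0],"fingers":[1,1]}' | grep -E "posi|force";  python3 -m crank '{"translation":[[0,0,1],[0,0,0]],"roll":[0,0],"fingers":[1,1]}'| grep -E "posi|force"
```

```text
position: [0.4258, -0.1916, 0.0338]
contact_force: [-1.4, 0.8, 1.4]
gripper_force: 1.0
position: [0.4257, -0.1914, 0.0327]
contact_force: [0.5, 1.6, 2.8]
gripper_force: 1.3
position: [0.4257, -0.1914, 0.0324]
contact_force: [-3.4, 2.2, 8.5]
gripper_force: 4.6
```

```bash
python3 -m crank '{"translation":[[0,0,1],[0,0,0]],"roll":[0,0],"fingers":[1,1]}' | grep -E "posi|force";python3 -m crank '{"translation":[[0,0,-10],[0,-30,-20],[0,-30,0],[0,0,0]],"roll":[0,0,0,0],"fingers":[1,1,1,1]}' | grep -E "posi|force"; python3 - <<'E'
from h import *
from rig import get_image
box()
w=get_image("wrist");s=get_image("scene");t=get_image("top")
f=lambda a,k:cv2.convertScaleAbs(cv2.resize(a,(400,480),interpolation=cv2.INTER_CUBIC),alpha=k)
cv2.imwrite("pics/w4.png",np.hstack([f(w[150:390,330:530],2.2),f(t[220:280,275:325],3.2)]))
E
```

```text
position: [0.4258, -0.1914, 0.0321]
contact_force: [-4.3, 2.7, 15.1]
gripper_force: 8.0
position: [0.3719, -0.2228, 0.0612]
contact_force: [0.7, -0.1, -0.7]
gripper_force: 0.0
t 9.05 TCP box mm [-146.9   20.    61.2] tool y yaw 0.526 F [ 0.7 -0.1 -0.7]
```

View pics/w4.png

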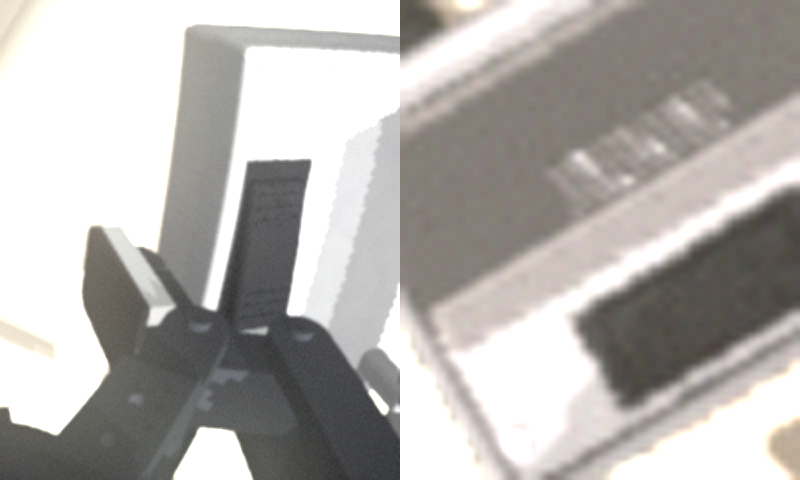

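```bash
python3 - <<'E'
from h import *
for z in(.044,.052):
    for uv in((580,320),(625,405)):
        d=ray("top",(275+(uv[0]-400)/8-.5,220+uv[1]/8-.5),z)[:2]-c
        print(z,uv,[round(1e3*v,1) for v in (np.cos(yaw)*d[0]+np.sin(yaw)*d[1],-np.sin(yaw)*d[0]+np.cos(yaw)*d[1])])
E
```

```text
0.044 (580, 320) [np.float64(-21.4), np.float64(29.8)]
0.044 (625, 405) [np.float64(-44.0), np.float64(30.6)]
0.052 (580, 320) [np.float64(-20.7), np.float64(30.0)]
0.052 (625, 405) [np.float64(-43.1), np.float64(30.7)]
```

```bash
python3 -m crank '{"translation":[[0,0,-45],[0,0,-45],[0,0,-45],[-10,45,0],[-10,45,0],[0,45,0],[0,45,0],[0,12,0]],"roll":[0,0,0,0,0,0,0,0],"fingers":[0,0,0,0,0,0,0,0]}'; python3 - <<'E'
from h import *
from rig import get_image
box()
s=get_image("scene");t=get_image("top")
def P(x,y,z):return [c[0]+np.cos(yaw)*x-np.sin(yaw)*y,c[1]+np.sin(yaw)*x+np.cos(yaw)*y,z]
print("rocker L off/on, R off/on",proj("scene",[P(-.032,.025,.052),P(-.032,.025,.044),P(-.032,-.025,.044),P(-.032,-.025,.052)]).round(1).tolist())
f=lambda a,k,w:cv2.convertScaleAbs(cv2.resize(a,w,interpolation=cv2.INTER_CUBIC),alpha=k)
cv2.imwrite("pics/w5.png",np.vstack([f(s[240:270,245:320],2,(800,320)),np.hstack([f(cv2.imread("pics/s.png")[200:290,235:325],1.3,(280,280)),f(s[130:290,180:340],1.3,(280,280)),f(t[190:300,240:330],1.3,(240,280))])]))
E
```

```text
clock: 10.0
position: [0.5545, -0.1394, 0.1951]
ee_rot: [0.001, 0.496, 0.868, 0.001]
contact_force: [-0.4, -0.2, 1.0]
width: -0.0001
gripper_force: 0.0
t 10.0 TCP box mm [ 5.290e+01 -1.000e-01  1.951e+02] tool y yaw 0.532 F [-0.4 -0.2  1. ]
rocker L off/on, R off/on [[268.3, 254.5], [268.3, 257.7], [293.9, 257.3], [294.0, 254.1]]
```

View pics/w5.png

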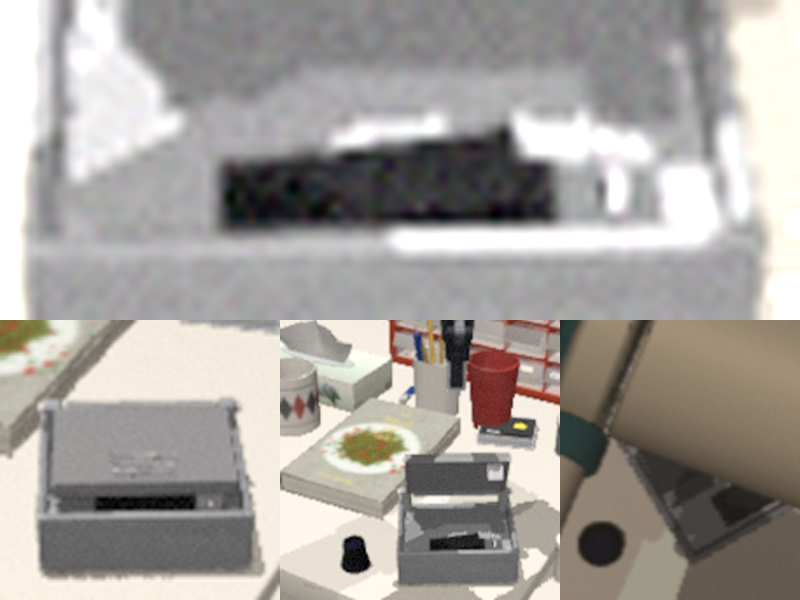

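The picture shows the rocker's right end raised (~(505,130)) and its left end low (~(225,160)), so the switch is on. The gripper is now behind the open cover. I'll lower it there and fold the cover along its arc.

```bash
python3 -m crank '{"translation":[[0,0,40],[0,-6,38],[0,-6,0],[0,0,0]],"roll":[0,0,0,0],"fingers":[0,0,0,0]}'>/dev/null; python3 -c "
from h import *
box()"; python3 -m crank '{"translation":[[0,-8,1],[0,-7,1],[0,-7,3],[0,-6,3],[0,-5,3],[0,0,0]],"roll":[0,0,0,0,0,0],"fingers":[0,0,0,0,0,0]}'; python3 -c "
from h import *
box()"
```

```text
t 10.5 TCP box mm [ 33.6   0.  117.9] tool y yaw 0.527 F [ 0.1 -0.3  0.3]
clock: 11.1
position: [0.5101, -0.1655, 0.1066]
ee_rot: [-0.0, 0.498, 0.867, -0.0]
contact_force: [1.3, -0.7, 1.2]
width: -0.0002
gripper_force: 0.8
t 11.1 TCP box mm [  1.3  -0.3 106.6] tool y yaw 0.528 F [ 1.3 -0.7  1.2]
```

```bash
python3 -m crank '{"translation":[[0,-5,4],[0,-5,4],[0,-5,5],[0,-5,6],[0,-4,6],[0,-3,6],[0,0,0]],"roll":[0,0,0,0,0,0,0],"fingers":[0,0,0,0,0,0,0]}'; python3 -c "
from h import *
box()"; python3 -m crank '{"translation":[[0,-1,3],[0,-1,3],[0,0,0]],"roll":[0,0,0],"fingers":[0,0,0]}';python3 -m crank '{"translation":[[0,0,3],[0,0,2],[0,0,0]],"roll":[0,0,0],"fingers":[0,0,0]}'
```

```text
clock: 11.8
position: [0.4862, -0.1788, 0.0747]
ee_rot: [-0.001, 0.498, 0.867, -0.001]
contact_force: [-0.7, -0.0, 1.7]
width: -0.0001
gripper_force: 0.8
t 11.8 TCP box mm [-26.    0.4  74.7] tool y yaw 0.528 F [-0.7 -0.   1.7]
clock: 12.1
position: [0.4855, -0.1794, 0.0694]
ee_rot: [-0.001, 0.498, 0.867, -0.0]
contact_force: [-0.2, 1.6, 1.5]
width: 0.0
gripper_force: 0.9
clock: 12.4
position: [0.4856, -0.1795, 0.0645]
ee_rot: [-0.0, 0.498, 0.867, -0.0]
contact_force: [-0.9, 0.7, 2.4]
width: 0.0
gripper_force: 1.1
```

```bash
python3 -m crank '{"translation":[[0,0,2],[0,0,1.5],[0,0,0]],"roll":[0,0,0],"fingers":[0,0,0]}'|grep -E "posi|contact";python3 -m crank '{"translation":[[0,0,1],[0,0,0]],"roll":[0,0],"fingers":[0,0]}'|grep -E "posi|contact";python3 -m crank '{"translation":[[0,0,0.8],[0,0,0]],"roll":[0,0],"fingers":[0,0]}'|grep -E "posi|contact"
```

```text
position: [0.4858, -0.1795, 0.0611]
contact_force: [-1.4, 1.3, 2.0]
position: [0.4858, -0.1795, 0.0602]
contact_force: [-0.2, 2.0, 2.5]
position: [0.4859, -0.1795, 0.0601]
contact_force: [-2.2, 2.0, 7.1]
```

It is on the hard stop. I'll release and check that contact is lost above the latched level.

```bash
python3 -m crank '{"translation":[[0,0,-6],[0,0,-10],[0,0,-30],[0,0,-40],[0,-40,-20],[0,-40,0],[0,-40,0],[0,0,0]],"roll":[0,0,0,0,0,0,0,0],"fingers":[0,0,0,0,0,0,0,0]}'; python3 - <<'E'
from h import *
from rig import get_image
box()
s=get_image("scene");r=cv2.imread("pics/s.png")
d=cv2.absdiff(s,r).max(2)
for n,(a,b,e,f) in dict(coverfrontbox=(225,280,245,320),loupe=(250,278,212,235),tube=(248,284,334,352)).items():print(n,d[a:b,e:f].mean(),(d[a:b,e:f]>40).mean())
t=get_image("top");d=cv2.absdiff(t,cv2.imread("pics/t.png")).max(2);print("top",[(n,d[b-8:b+8,a-8:a+8].mean()) for n,a,b in(("loupe",255,278),("tube",371,230),("spool",271,212),("ribs",314,256))])
E
```

```text
clock: 13.9
position: [0.3789, -0.2418, 0.1663]
ee_rot: [-0.0, 0.5, 0.866, -0.001]
contact_force: [0.8, 1.0, -0.3]
width: 0.0002
gripper_force: 0.0
t 13.9 TCP box mm [-150.4    0.   166.3] tool y yaw 0.524 F [ 0.8  1.  -0.3]
coverfrontbox 12.010909090909092 0.062303030303030305
loupe 7.413043478260869 0.0
tube 7.191358024691358 0.0
top [('loupe', np.float64(2.76953125)), ('tube', np.float64(5.51953125)), ('spool', np.float64(6.921875)), ('ribs', np.float64(6.51171875))]
```

```bash
python3 - <<'E'
from h import *
from rig import get_image
s=get_image("scene");r=cv2.imread("pics/s.png");d=cv2.absdiff(s,r).max(2)
print((d[195:225:5,250:310:6]));ys,xs=np.where(d[225:280,245:320]>40);print(ys.min()+225,ys.max()+225,xs.min()+245,xs.max()+245)
p=r[228:250,255:305];m=cv2.matchTemplate(s[215:262,240:320],p,cv2.TM_CCOEFF_NORMED);print(cv2.minMaxLoc(m),"expect (15,13)")
E
```

```text
[[  7   8  10   6  87  69  97 110  79   5]
 [  6   9   4  11   7 183  70 112  99  12]
 [  9   8   9   3  31 171  69 128 172   6]
 [  8   7   8   6  14 137  75 106 123   8]
 [  8   7   3   9  10 145 105 114 135   8]
 [  5   6   9   7   9 174 143 164  11   9]]
225 244 278 296
(-0.049246933311223984, 0.20726096630096436, (20, 12), (19, 21)) expect (15,13)
```

Outside the gripper's silhouette (columns 278–296) the picture matches the first one, so the cover is latched shut and nothing around the box has moved.

```bash
python3 -c "
from rig import manip
print(manip.sign_off())"
```

```text
the job is handed in; nothing more can be done
None
```

The job is handed in at about 14 s: the cover popped open, the rocker was tipped to its stop, and the cover was pressed to its stop and latched shut, with the loupe, tube and spool still in place in the pictures.

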